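# Fish dropped spools out of the chest gap and sort all spools by size

## Robot

A 6-joint arm with a two-finger parallel gripper is mounted at the origin on the work surface. World frame = base frame: x ahead of the robot, y to its left, z up, the work surface at z = 0. Lengths are in m, angles in degrees, forces in N, time in s.
With the tool pointing down it reaches from about 0.325 to 0.925 m from the base axis. Payload 3.1 kg.
Tool frame: the origin (TCP) lies on the centre line of the jaws, within the pads' length; the fingertips stand 11 mm ahead of it and the grasp point (between the pads) lies 8 mm behind it (tip_reach is the distance from the TCP to the fingertips, in m); z points along the fingers, y is the line along which they close (so a half turn about z gives the same grasp; the last joint's range is limited). The gripper opens to 85 mm and grips with 20 to 120 N. Pads are 22 mm wide; open, the fingers measure 114 mm over their backs; the gripper's body (76 mm by 85 mm) begins 54 mm behind the grasp point. The pads swing forward as they close: fully open they stand 13 mm farther back than shut.
Start: joints at [69.259, 12.427, 92.441, -0, 75.132, -6.429], TCP at [0.154, 0.606, 0.242] pointing down, gripper open.
Joint ranges: [-157.48, 157.48], [-44.54, 120.13], [17.64, 146.25], [-64.5, 244.5], [7.68, 150.69], [-147.95, 147.95]. Speed limits (degrees/s): [159.86, 159.86, 180, 180, 180, 180].

## Interface

Orientations are given as [roll, pitch, yaw] about the fixed x, y, z axes, in that order (R = Rz(yaw) Ry(pitch) Rx(roll)).
In Python, from cell import move_ptp, move_l, move_joints, release, close_gripper, pause, ik, read_state, camera, PlanningError, close_job, tip_reach gives the robot as it stands. Calls block until the motion is done:
- move_ptp(position, orientation): joint-space move of the TCP to a pose.
- move_l(position, rot=None, vel=0.15): straight line of the TCP; rot=None keeps the orientation; vel is the mean speed in m/s.
- move_joints(angles): joint-space move.
- release() and close_gripper(): open the fingers fully, or close them until they stop; the grip force is fixed at half the most.
- pause(seconds).
- ik(position, orientation): joint angles nearest the present ones, or None.
- read_state(): the state.
- camera(name): name is "scene" or "side" or "wrist"; returns a dict with "image" (420x560x3 uint8, red, green, blue), "depth" (420x560 float32, m along the optical axis (not along the pixel's ray), 0 where there is no reading), "camera_matrix" (3x3 intrinsics, pixels), "k1" (the pictures are not rectified: a ray, as slopes to the right and down, at radius r is drawn at 1 + k1 r^2 times it, then the intrinsics apply), "camera_from_world" (4x4, takes a point from world to camera coordinates). Camera axes: x right, y up, looking along -z (the intrinsics and any distortion apply to the point x, -y, -z); pixel columns grow to the right and rows downward; lengths in m; the calibration is good to about 2 mm. A picture is of the moment at which its call begins.
A pose or a line that the arm cannot do raises PlanningError and nothing moves.
- close_job(): hands the job in; it is judged then, once.
The state is a dict: "clock": time; "qpos": joint angles; "joint_vel": joint speeds; "effort": joint torques, N m; "position": TCP position; "tool_rot": TCP orientation; "wrist_force": force on the tool from outside, world axes, zero at the start; "ft_torque": the same for the moment, N m; "width": opening from 0.0 (shut) to 1.0 (fully open); "finger_force": force on a finger pad.
Only numpy, scipy, OpenCV 4.12 (cv2) and the standard library are available. Lean on these libraries where they do the work, as an engineer would, in place of code of your own. Each camera call takes 0.05 s, during which the arm holds its last target. There are 200 camera calls.

## Task

One or two thread spools have dropped into the narrow gap of the thread chest: draw them out through its open end with the bent rod, never with the fingers, then lay the rod back on its leather mat the way it lay. Stand every spool, those from the gap and those loose on the table, upright in its matching row tray, small ones in the narrow tray and large ones in the wide tray, without pushing the thimble, tape case or tin about.

Things in the scene. Friction and masses are not known exactly. Their poses are not given: they have to be found in the camera images.
- chest: fixed plywood chest 105 mm high with a straight gap 62 mm wide, open above and at one end (the mouth); origin on the table at the centre of the mouth, x into the gap, closed at x = 240 mm. Drawer unit with brass knobs from y = 31 to 116 mm, plain panel from y = -31 to -61 mm, both x = 0 to 260 mm. The gap's floor is the table
- mat: fixed brown leather mat 360 x 100 mm, 3 mm thick, lying on the table; origin under the place of the rod handle's centre, at table height; x is the direction in which the rod points; the mat runs from x = -70 to 290 mm and y = -50 to 50 mm
- rod: loose bent rod, 0.13 kg, lying on the mat. Wooden handle 110 (x) x 24 (y) x 30 mm high; origin at the centre of the handle's underside, x along the rod, z up. A 7 mm steel rod leaves its front end, rises to 47 mm height (axis) at x = 80 mm, runs level to x = 270 mm, then bends straight down to a cross foot (see point rod_foot)
- rod_foot (a point): centre of the rod's cross foot, at x = 270, y = 0, z = 4 mm in the rod's frame. The foot is an 8 mm bar, its underside level with the handle's; 46 mm wide overall (y), its two ends bent 12 mm back towards the handle: a shallow rake that pulls a spool towards the handle
- tray_narrow: fixed wooden row tray for the 26 mm spools, outside 240 (x) x 40 (y) x 12 mm high; walls and floor 4 mm thick: inside 232 mm long, 32 mm wide; origin at the centre of its underside, on the table; inner floor at z = 4 mm. At the right of the table beside the other row tray; which one is nearer the middle varies
- tray_wide: fixed wooden row tray for the 38 mm spools, outside 240 (x) x 54 (y) x 12 mm high; walls and floor 4 mm thick: inside 232 mm long, 46 mm wide; origin at the centre of its underside, on the table; inner floor at z = 4 mm. At the right of the table beside the other row tray; which one is nearer the middle varies
- spool_a: SMALL standing wooden thread spool, 26 mm diameter at its two end flanges (5 mm thick), 23 mm at the grey wound thread between them, 26 mm high; origin at the centre of its underside, z up its axis; mass about 18 g; starts loose on the open middle of the table, some of them in line with the gap; may be absent
- spool_b: SMALL standing wooden thread spool, 26 mm diameter at its two end flanges (5 mm thick), 23 mm at the grey wound thread between them, 26 mm high; origin at the centre of its underside, z up its axis; mass about 18 g; starts loose on the open middle of the table, some of them in line with the gap; may be absent
- spool_c: LARGE standing wooden thread spool, 38 mm diameter at its two end flanges (5 mm thick), 35 mm at the grey wound thread between them, 26 mm high; origin at the centre of its underside, z up its axis; mass about 35 g; starts loose on the open middle of the table, some of them in line with the gap; may be absent
- spool_d: LARGE standing wooden thread spool, 38 mm diameter at its two end flanges (5 mm thick), 35 mm at the grey wound thread between them, 26 mm high; origin at the centre of its underside, z up its axis; mass about 35 g; starts loose on the open middle of the table, some of them in line with the gap; may be absent
- spool_g: SMALL standing wooden thread spool, 26 mm diameter at its two end flanges (5 mm thick), 23 mm at the grey wound thread between them, 26 mm high; origin at the centre of its underside, z up its axis; mass about 18 g; starts loose on the open middle of the table, some of them in line with the gap; may be absent
- spool_h: LARGE standing wooden thread spool, 38 mm diameter at its two end flanges (5 mm thick), 35 mm at the grey wound thread between them, 26 mm high; origin at the centre of its underside, z up its axis; mass about 35 g; starts loose on the open middle of the table, some of them in line with the gap; may be absent
- spool_e: SMALL standing wooden thread spool, 26 mm diameter at its two end flanges (5 mm thick), 23 mm at the grey wound thread between them, 26 mm high; origin at the centre of its underside, z up its axis; mass about 18 g; starts standing down in the gap of the thread chest; may be absent (at least one of spool_e and spool_f is there)
- spool_f: LARGE standing wooden thread spool, 38 mm diameter at its two end flanges (5 mm thick), 35 mm at the grey wound thread between them, 26 mm high; origin at the centre of its underside, z up its axis; mass about 35 g; starts standing down in the gap of the thread chest; may be absent (at least one of spool_e and spool_f is there)
- thimble: bystander: steel thimble, 21 mm diameter, 26 mm high, standing; origin at its underside
- tape_case: bystander: white round tape case, 56 mm diameter, 24 mm high; origin at its underside
- chalk_tin: bystander: flat steel tin 77 x 52 x 23 mm; origin at its underside
Things that resemble listed ones, but are neither listed nor needed, are in the scene too. Leave any blue or red look-alike of the spool_h alone.

How it is judged:
By the outcome, as a careful person would: the job done as asked, in the order asked, and still so for the second after the job is handed in, with the robot touching nothing.
Of spool_a, spool_b, spool_c, spool_d, spool_g, spool_h only 4 to 6 are there at a start; the rules pass over those that are not, and their reading is None.
Of spool_e, spool_f only 1 to 2 are there at a start; the rules pass over those that are not, and their reading is None.
At some moment in a run one of spool_c, spool_d, spool_h may be knocked a few centimetres aside while the robot is not near it.
It also fails if it takes over 210 s, if anything falls off the work surface, if the arm or the gripper's body presses on something with over 40 N, if the wrist force passes 120 N, or if a joint passes its speed limit or range.

## Working session

There is one attempt and no reset: what is moved stays moved. The work goes in short steps, each a Python script; the robot and the scene stay as the last script left them, time stands still between calls to the robot, and variables do not carry over. Pictures are saved under pics/ and viewed, at most 14 in all, crops included, and the job is handed in when it is done.

```bash
ls; mkdir -p pics; cat > h.py <<'E'
import numpy as np, cv2
from cell import *
def snap(name,fn):
    c=camera(name); np.savez('pics/'+fn+'.npz',**c)
    cv2.imwrite('pics/'+fn+'.png',cv2.cvtColor(c['image'],cv2.COLOR_RGB2BGR)); return c
def ray(c,u,v):
    K=c['camera_matrix'];k=float(c['k1'])
    a=np.array([(u-K[0,2])/K[0,0],(v-K[1,2])/K[1,1]]);s=a.copy()
    for _ in range(20): s=a/(1+k*(s@s))
    T=c['camera_from_world'];R=T[:3,:3];o=-R.T@T[:3,3]
    return o,R.T@np.array([s[0],-s[1],-1])
def at(c,u,v,z):
    o,d=ray(c,u,v);return o+d*(z-o[2])/d[2]
def cloud(c):
    K=c['camera_matrix'];k=float(c['k1']);v,u=np.mgrid[:420,:560]
    a=np.stack([(u-K[0,2])/K[0,0],(v-K[1,2])/K[1,1]],-1);s=a.copy()
    for _ in range(20): s=a/(1+k*(s**2).sum(-1,keepdims=True))
    d=c['depth'];P=np.stack([s[...,0]*d,-s[...,1]*d,-d],-1)
    T=c['camera_from_world'];return (P-T[:3,3])@T[:3,:3]
E
python3 - <<'E'
from h import *
for n in('scene','side'):
    c=snap(n,n+'0'); o,d=ray(c,280,210); print(n,o.round(3),d.round(3),c['k1'],c['camera_matrix'].round(1).tolist())
s=read_state();print(s['clock'],s['tool_rot'],s['wrist_force'],s['width'],tip_reach)
E
```

```text
pics
scene [ 1.357 -0.152  0.707] [-0.756  0.067 -0.651] 0.011849709533027625 [[433.3, 0.0, 278.6], [0.0, 433.3, 213.5], [0.0, 0.0, 1.0]]
side [0.487 0.773 0.522] [ 0.113 -0.869 -0.481] -0.0014727663161559442 [[383.0, 0.0, 280.1], [0.0, 383.0, 214.8], [0.0, 0.0, 1.0]]
0.1 [-1.79873448e+02 -1.43663217e-02  1.65690406e+02] [-0.15275728 -0.23692402  0.40615554] 1.0023268953221467 0.011
```

View pics/scene0.png

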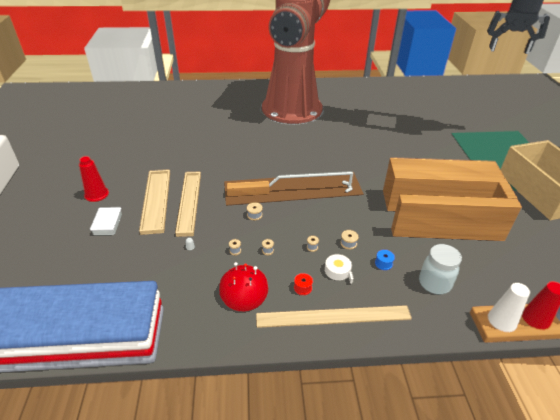

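View pics/side0.png

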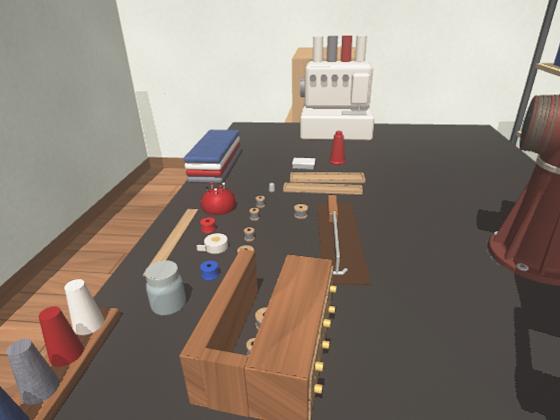

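The scene view shows loose spools near (255,211), (235,247), (267,247), (313,243) and (349,239). The wide tray is at (155,200) and the narrow tray at (189,203). The rod is on its mat at (290,188), with the chest at right and its mouth to the left. The side view shows two spools in the gap, at (262,318) and (252,345).

```bash
python3 - <<'E'
from h import *
c=dict(np.load('pics/scene0.npz'))
for n,u,v,z in [('L1',255,208,.026),('s1',235,244,.026),('s2',267,243,.026),('s3',313,239,.026),('L2',349,235,.026),('thimble',189,240,.026),('tape',338,264,.024),('tin',106,217,.023),('blue',385,256,.026),('red',303,280,.026),
 ('wideNL',149,171,.012),('wNR',170,171,.012),('wFL',141,230,.012),('wFR',164,231,.012),('nNL',183,173,.012),('nNR',201,173,.012),('nFL',177,233,.012),('nFR',195,234,.012),
 ('matTL',229,181,.003),('matTR',357,175,.003),('matBL',225,202,.003),('matBR',361,195,.003),('hL',228,186,.03),('hR',269,184,.03),('foot',349,187,.004),('bend',350,176,.047),
 ('chTL',388,161,.105),('chTR',502,163,.105),('frL',400,201,.105),('frR',510,208,.105),('frbL',394,232,0),('frbR',505,236,0)]:
    print(n,at(c,u,v,z)[:2].round(4))
s=dict(np.load('pics/side0.npz'))
for n,u,v,z in [('g1',262,315,.026),('g2',251,343,.026),('L2',245,250,.026),('s3',249,231,.026),('L1',301,207,.026)]: print('side',n,at(s,u,v,z)[:2].round(4))
im=cv2.imread('pics/side0.png')[230:420,180:360];cv2.imwrite('pics/sc.png',cv2.resize(im,None,fx=3.1,fy=3.1,interpolation=2))
im=cv2.imread('pics/scene0.png')[150:300,200:400];cv2.imwrite('pics/scc.png',cv2.resize(im,None,fx=4,fy=4,interpolation=2))
# try looking poses
for p in [(.55,-.05,.5),(.55,.3,.5),(.55,-.3,.5)]:
  for y in (90,-90,0,180): q=ik(p,[180,0,y]); print(p,y,None if q is None else np.round(q))
E
```

```text
L1 [ 0.556  -0.1424]
s1 [ 0.6761 -0.1903]
s2 [ 0.6772 -0.1197]
s3 [ 0.6707 -0.016 ]
L2 [0.6627 0.0673]
thimble [ 0.6575 -0.2923]
tape [0.7469 0.0274]
tin [ 0.5652 -0.4936]
blue [0.7318 0.1323]
red [ 0.7876 -0.0521]
wideNL [ 0.3674 -0.4256]
wNR [ 0.3704 -0.3688]
wFL [ 0.6032 -0.4086]
wFR [ 0.6098 -0.3553]
nNL [ 0.3817 -0.3327]
nNR [ 0.3843 -0.2841]
nFL [ 0.6183 -0.3246]
nFR [ 0.6241 -0.2831]
matTL [ 0.4126 -0.2085]
matTR [0.4045 0.1433]
matBL [ 0.5011 -0.2174]
matBR [0.4925 0.1353]
hL [ 0.47   -0.2086]
hR [ 0.4674 -0.1035]
foot [0.4582 0.1103]
bend [0.4674 0.1058]
chTL [0.4889 0.1893]
chTR [0.513  0.4678]
frL [0.6434 0.1749]
frR [0.6805 0.4062]
frbL [0.6323 0.1847]
frbR [0.6611 0.4431]
side g1 [0.5901 0.2692]
side g2 [0.5981 0.3347]
side L2 [0.661  0.0699]
side s3 [ 0.6673 -0.0115]
side L1 [ 0.5487 -0.1453]
(0.55, -0.05, 0.5) 90 [-12.  -1.  81.   0. 101. -12.]
(0.55, -0.05, 0.5) -90 None
(0.55, -0.05, 0.5) 0 [-12.  -1.  81.  -0. 101.  78.]
(0.55, -0.05, 0.5) 180 [ -12.   -1.   81.    0.  101. -102.]
(0.55, 0.3, 0.5) 90 [ 22.   8.  71.  -0. 101.  22.]
(0.55, 0.3, 0.5) -90 None
(0.55, 0.3, 0.5) 0 [ 22.   8.  71.  -0. 101. 112.]
(0.55, 0.3, 0.5) 180 [ 22.   8.  71.   0. 101. -68.]
(0.55, -0.3, 0.5) 90 [-35.   8.  71.   0. 101. -35.]
(0.55, -0.3, 0.5) -90 [-35.   8.  71.  -0. 101. 145.]
(0.55, -0.3, 0.5) 0 [-35.   8.  71.  -0. 101.  55.]
(0.55, -0.3, 0.5) 180 [ -35.    8.   71.    0.  101. -125.]
```

View pics/sc.png

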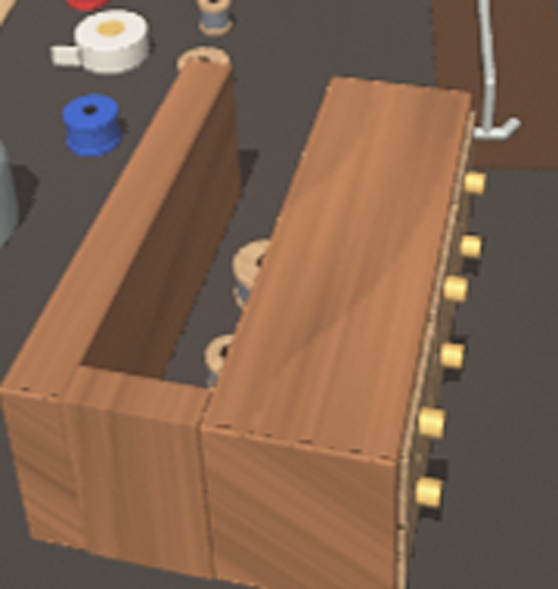

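View pics/scc.png

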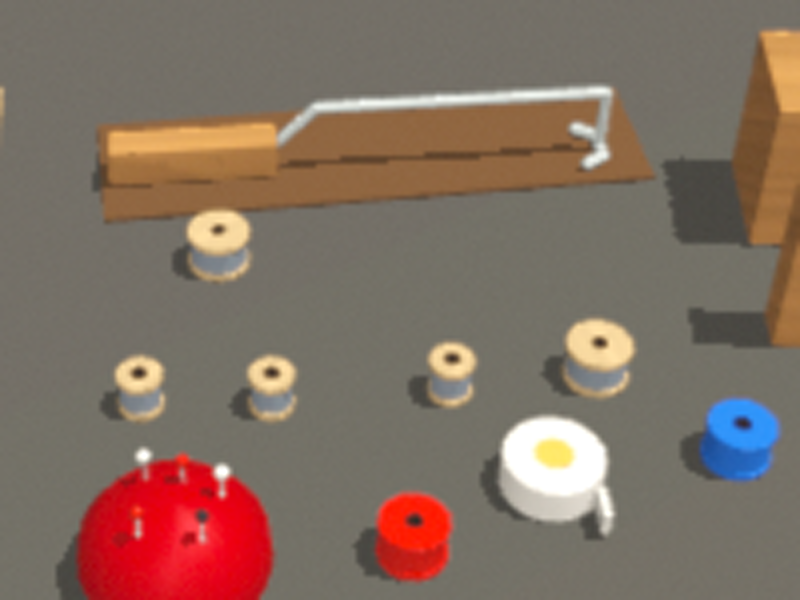

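```bash
python3 - <<'E'
from h import *
for i,p in enumerate([(.55,.25,.48),(.6,-.1,.48),(.5,-.33,.48)]):
    move_ptp(p,[180,0,90]); c=snap('wrist','w%d'%i); o,d=ray(c,280,210);print(o.round(3),d.round(3),c['camera_matrix'][0,0])
print(read_state()['clock'])
E
python3 -c "
import cv2
a=[cv2.imread('pics/w%d.png'%i) for i in range(3)]
import numpy as np
cv2.imwrite('pics/wa.png',cv2.resize(np.hstack(a[1:]),(800,300)))"
```

```text
[0.548 0.322 0.611] [-0.005 -0.285 -0.958] 321.2787371866059
[ 0.599 -0.028  0.612] [-0.003 -0.285 -0.959] 321.2787371866059
[ 0.499 -0.258  0.612] [-0.003 -0.285 -0.959] 321.2787371866059
4.65
```

View pics/w0.png

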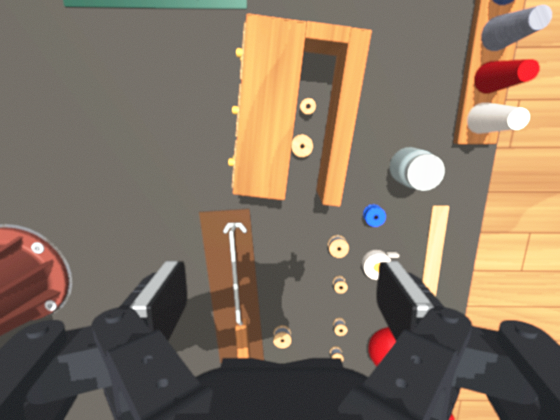

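View pics/wa.png

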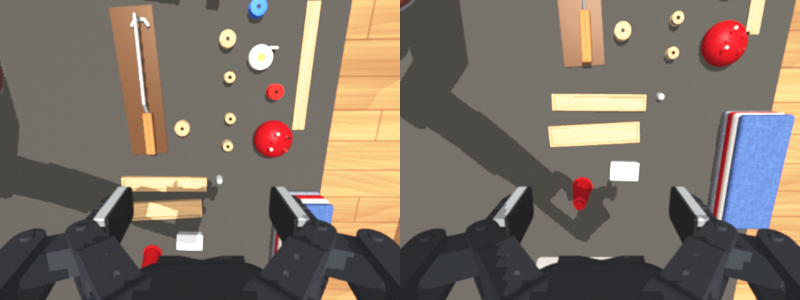

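The wrist views show the two gap spools clearly, the large one at (302,146) and the small one at (308,106) in w0. The rest I'll locate from the depth clouds.

```bash
cat >> h.py <<'E'
def blobs(c,lo,hi,box=None,amin=25):
    P=cloud(c);m=(P[...,2]>lo)&(P[...,2]<hi)&(c['depth']>0)
    if box: m&=(P[...,0]>box[0])&(P[...,0]<box[1])&(P[...,1]>box[2])&(P[...,1]<box[3])
    n,l,s,cc=cv2.connectedComponentsWithStats(m.astype(np.uint8),connectivity=4)
    out=[]
    for i in range(1,n):
        if s[i,4]<amin: continue
        Q=P[l==i]; r=cv2.minAreaRect((Q[:,:2]*1000).astype(np.float32))
        (ex,ey),R=cv2.minEnclosingCircle((Q[:,:2]*1000).astype(np.float32))
        out.append((s[i,4],np.round(r[0],1),np.round(r[1],1),round(r[2],1),'circ',round(ex,1),round(ey,1),round(R,1),'zmed',round(np.median(Q[:,2])*1000,1),'rgb',np.median(c['image'][l==i],0)))
    return out
E
python3 - <<'E'
from h import *
W=[dict(np.load(f'pics/w{i}.npz')) for i in range(3)]
for i in range(3):
    print('VIEW',i)
    for lo,hi in ((.02,.036),):
        for b in blobs(W[i],lo,hi,(.3,.85,-.55,.5)): print(*b)
print('chest'); 
for b in blobs(W[0],.095,.115,(.4,.8,.1,.55)): print(*b)
print('trays')
for i in(1,2):
    for b in blobs(W[i],.007,.016,(.33,.65,-.46,-.24)): print(i,*b)
# mat: brown colour
for i in(0,1):
    c=W[i];P=cloud(c);
    hsv=cv2.cvtColor(c['image'],cv2.COLOR_RGB2HSV);
    m=(P[...,0]>.38)&(P[...,0]<.54)&(P[...,1]>-.24)&(P[...,1]<.17)&(hsv[...,1]>80)
    for (n,mm) in(('mat',m&(P[...,2]<.012)),('handle',m&(P[...,2]>.026)&(P[...,2]<.04)),('steel',(P[...,0]>.38)&(P[...,0]<.54)&(P[...,1]>-.24)&(P[...,1]<.17)&(P[...,2]>.042)&(P[...,2]<.06))):
        Q=(P[mm][:,:2]*1000).astype(np.float32)
        if len(Q)>5: print(i,n,len(Q),cv2.minAreaRect(Q),np.median(P[mm][:,2]), 'line',cv2.fitLine(Q,cv2.DIST_HUBER,0,.01,.01).ravel().round(4))
E
```

```text
VIEW 0
235 [630.2 343.3] [ 54.8 181.6] 12.0 circ 604.4 337.8 90.8 zmed 27.7 rgb [108.  72.  46.]
176 [593.3 336.2] [23.7 24.5] 47.9 circ 593.6 336.2 12.6 zmed 26.1 rgb [255. 248. 187.]
347 [584.5 268.4] [36.2 35.7] 46.3 circ 584.9 268.2 18.7 zmed 25.9 rgb [255. 248. 192.]
110 [763.5 240.5] [62.  22.2] 64.5 circ 773.5 235.7 31.0 zmed 27.7 rgb [129.5 140.  138. ]
30 [618.1 211.4] [43.3  0.7] 83.2 circ 618.2 211.4 21.6 zmed 28.6 rgb [112.  75.  47.]
300 [727.2 135. ] [36.9 36.3] 39.9 circ 727.3 134.8 19.0 zmed 25.7 rgb [ 66. 157. 255.]
275 [660.6  69.9] [36.  36.8] 27.6 circ 661.0 69.7 18.9 zmed 25.6 rgb [255. 246. 187.]
362 [735.4  33.3] [55.2 42.3] 58.8 circ 741.4 28.8 28.6 zmed 23.5 rgb [255. 255. 255.]
121 [668.7 -16.5] [22.8 26.8] 4.9 circ 669.4 -16.9 13.9 zmed 25.5 rgb [255. 235. 168.]
404 [ 464.  -142.9] [24.5 92.2] 1.8 circ 471.1 -142.6 46.4 zmed 32.2 rgb [184. 120.  73.]
110 [ 673.8 -118.1] [24.7 23.2] 89.9 circ 674.5 -118.4 13.3 zmed 25.7 rgb [255.  237.  169.5]
248 [ 755.5 -160. ] [83.  28.9] 69.8 circ 765.5 -163.7 41.7 zmed 30.6 rgb [208.  30.  36.]
219 [ 549.7 -143.9] [34.4
[... 3127 characters left out ...]
161621094), 2.0413267612457275) 0.052298253482016305 line [ 3.590000e-02 -9.994000e-01  4.583376e+02  2.238720e+01]
1 mat 9625 ((463.667724609375, -41.11259460449219), (139.1107177734375, 366.8436279296875), 4.076822280883789) 0.0029302353931063008 line [ 4.370000e-02 -9.990000e-01  4.368878e+02 -2.026980e+01]
1 handle 760 ((495.99005126953125, -156.0753173828125), (86.474609375, 108.09891510009766), 1.9590907096862793) 0.032374675688157564 line [ 3.720000e-02 -9.993000e-01  4.656260e+02 -1.552982e+02]
1 steel 592 ((458.2969055175781, 11.150466918945312), (7.976161479949951, 204.74168395996094), 2.428173780441284) 0.05262165323239769 line [ 4.16000e-02 -9.99100e-01  4.58609e+02  1.80950e+01]
```

```bash
cat >> h.py <<'E'
def pick(x,y,yaw,z=.022,up=.13):
    move_ptp((x,y,up),[180,0,yaw]); move_l((x,y,z+.04),vel=.25); move_l((x,y,z),vel=.08); close_gripper()
    s=read_state(); print('width',round(s['width']*85,1),'F',np.round(s['finger_force'],1)); move_l((x,y,up),vel=.25)
def place(x,y,yaw,z,up=.13):
    move_ptp((x,y,up),[180,0,yaw]); move_l((x,y,z+.03),vel=.2); move_l((x,y,z),vel=.05); f=read_state()['wrist_force']; release(); move_l((x,y,up),vel=.25)
    return f
O=np.array([.5822,.1849]);A=np.radians(83.2);U=np.array([np.cos(A),np.sin(A)]);V=np.array([-U[1],U[0]])
def ch(x,y): return O+x*U+y*V
E
python3 - <<'E'
from h import *
pick(.550,-.144,0); print(place(.600,-.235,0,.0225))
move_ptp((.5,-.30,.34),[180,0,90]); c=snap('wrist','w3')
for b in blobs(c,.02,.036,(.5,.75,-.32,-.12)): print(*b)
print('trays')
for b in blobs(c,.0065,.016,(.33,.65,-.46,-.24)): print(*b)
print(read_state()['clock'])
E
```

```text
width 34.6 F 59.3
[-2.70102766  1.41664157  5.3608715 ]
201 [ 674.6 -126. ] [26.5 11.9] 0.0 circ 674.6 -120.4 13.2 zmed 26.1 rgb [254. 232. 164.]
481 [ 744.9 -172.6] [57.6  9.9] 89.8 circ 749.8 -172.6 28.8 zmed 29.9 rgb [156.  22.  27.]
360 [ 669.9 -192.2] [25.4 24.7] 84.9 circ 670.1 -191.9 13.3 zmed 26.2 rgb [254.  233.  166.5]
655 [ 598.8 -234.7] [37.2 35.9] 0.1 circ 598.7 -234.7 18.9 zmed 26.0 rgb [254. 238. 175.]
110 [ 649.9 -293.6] [15.3 14.2] 0.5 circ 650.4 -293.7 8.3 zmed 24.0 rgb [236.5 238.5 235.5]
trays
32 [ 644.7 -292.3] [16.8  6.3] 75.7 circ 647.8 -293.1 8.4 zmed 11.2 rgb [144.5 147.5 144.5]
1290 [ 494.7 -308.2] [ 40.4 239.6] 89.6 circ 494.6 -307.8 120.9 zmed 11.7 rgb [254.5 233.  166. ]
1364 [ 481.8 -392.2] [240.1  55.3] 3.0 circ 481.8 -391.8 122.5 zmed 11.4 rgb [253. 226. 159.]
13.025
```

View pics/w3.png

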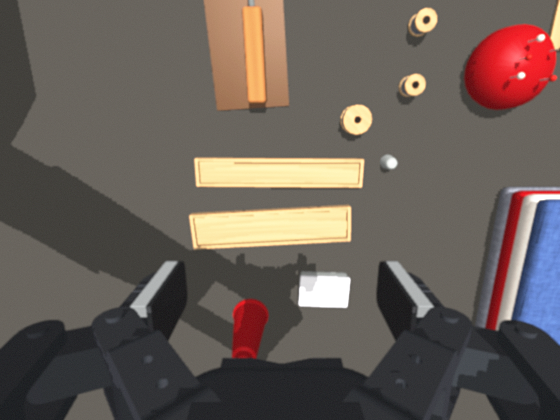

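Place L1 at (357,120) is standing upright and clear, and the camera and robot agree to about 1 mm. Next is the rod.

```bash
cat > rod.py <<'E'
from h import *
RY=92.2; RA=np.radians(RY); RU=np.array([np.cos(RA),np.sin(RA)])
G=np.array([.465,-.156])+.010*RU   # grip point, TCP xy on mat
E
python3 - <<'E'
from rod import *
move_ptp((*G,.13),[180,0,RY]); move_l((*G,.05),vel=.25); move_l((*G,.017),vel=.06); close_gripper()
s=read_state(); print(s['width']*85,s['finger_force'],s['position'])
move_l((*G,.15),vel=.15); s=read_state(); print(s['wrist_force'],s['ft_torque'])
c=camera('scene'); np.savez('pics/s1.npz',**c)
P=cloud(c)
move_l((*ch(-.065,.003),.150),rot=[180,0,83.2],vel=.2)
snap('side','side1');c=snap('wrist','w4');P=cloud(c);
m=(P[...,2]>.155)&(P[...,2]<.20)&(P[...,1]>.15)&(P[...,1]<.42)&(abs(P[...,0]-.59)<.06)
Q=P[m]; print(len(Q)); 
if len(Q): print(cv2.fitLine((Q*1000).astype(np.float32),cv2.DIST_HUBER,0,.01,.01).ravel().round(3),Q.min(0),Q.max(0))
print(read_state()['clock'])
E
python3 -c "
import cv2,numpy as np
a=[cv2.imread('pics/%s.png'%i) for i in ('side1','w4')]
cv2.imwrite('pics/r1.png',cv2.resize(np.hstack(a),(800,300)))"
```

```text
23.229502295598973 59.710866808891296 [ 0.46507911 -0.14623818  0.01737698]
[-0.11525533 -0.32388428 -1.88387944] [-0.03307815  0.01005811 -0.01864033]
6470
[1.20000e-01 9.23000e-01 3.66000e-01 5.78280e+02 1.87253e+02 1.78464e+02] [0.56216053 0.15001604 0.15503398] [0.58655701 0.21965827 0.18791451]
18.575
```

View pics/r1.png

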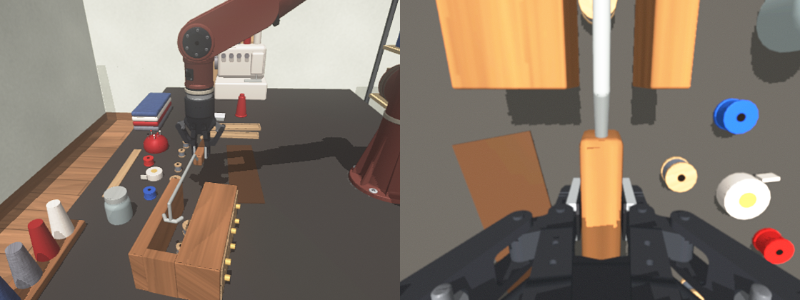

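```bash
cat >> h.py <<'E'
def proj(c,p):
    T=c['camera_from_world'];q=T[:3,:3]@np.array(p)+T[:3,3];s=np.array([q[0],-q[1]])/-q[2]
    K=c['camera_matrix'];s=s*(1+float(c['k1'])*(s@s));return (K[0,0]*s[0]+K[0,2],K[1,1]*s[1]+K[1,2])
E
python3 - <<'E'
from h import *
c=dict(np.load('pics/side1.npz')); im=cv2.imread('pics/side1.png')
x0,y0,k=190,180,6
b=cv2.resize(im[y0:y0+100,x0:x0+130],None,fx=k,fy=k,interpolation=2)
for dx,dy,z in[(.195,.003,.140),(.195,.003,.183),(.195,.026,.140),(.195,-.02,.140),(.005,.003,.183)]:
    p=proj(c,(*ch(dx,dy),z)); print(p); cv2.circle(b,(int((p[0]-x0+.5)*k),int((p[1]-y0+.5)*k)),4,(0,255,0),1)
cv2.imwrite('pics/r2.png',b)
E
```

```text
(np.float64(237.5807461972875), np.float64(310.2068282992072))
(np.float64(235.16538942678906), np.float64(286.51195513393185))
(np.float64(253.1676796951859), np.float64(312.67394535070054))
(np.float64(222.27533967178172), np.float64(307.78377441321754))
(np.float64(270.7668951369658), np.float64(217.9388394691659))
```

View pics/r2.png

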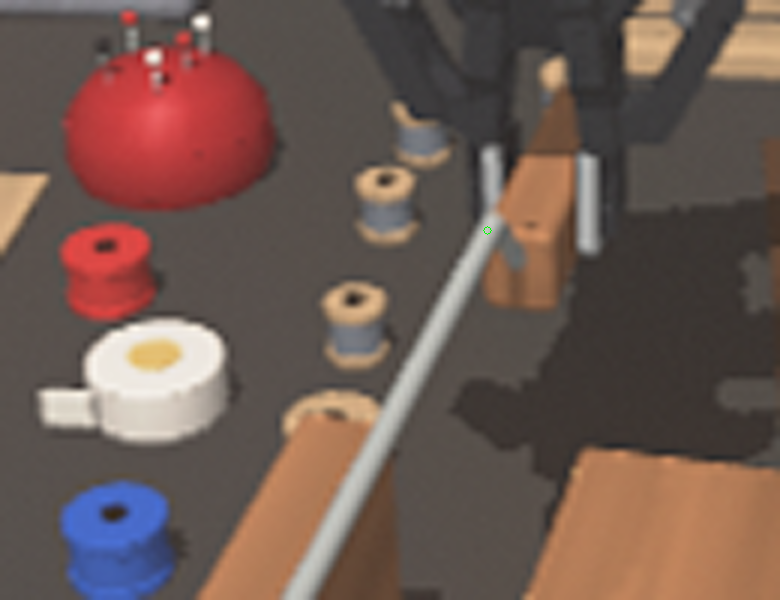

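The level bar's start matches the prediction, but the foot falls outside this crop, so I'll re-crop lower down.

```bash
python3 - <<'E'
from h import *
c=dict(np.load('pics/side1.npz')); im=cv2.imread('pics/side1.png')
x0,y0,k=180,265,6
b=cv2.resize(im[y0:y0+95,x0:x0+130],None,fx=k,fy=k,interpolation=2)
for dx,dy,z in[(.195,.003,.140),(.195,.003,.183),(.195,.026,.140),(.195,-.02,.140),(.1,.003,.183)]:
    p=proj(c,(*ch(dx,dy),z)); cv2.circle(b,(int((p[0]-x0+.5)*k),int((p[1]-y0+.5)*k)),4,(0,255,0),1)
cv2.imwrite('pics/r3.png',b)
E
```

```text
(no output)
```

View pics/r3.png

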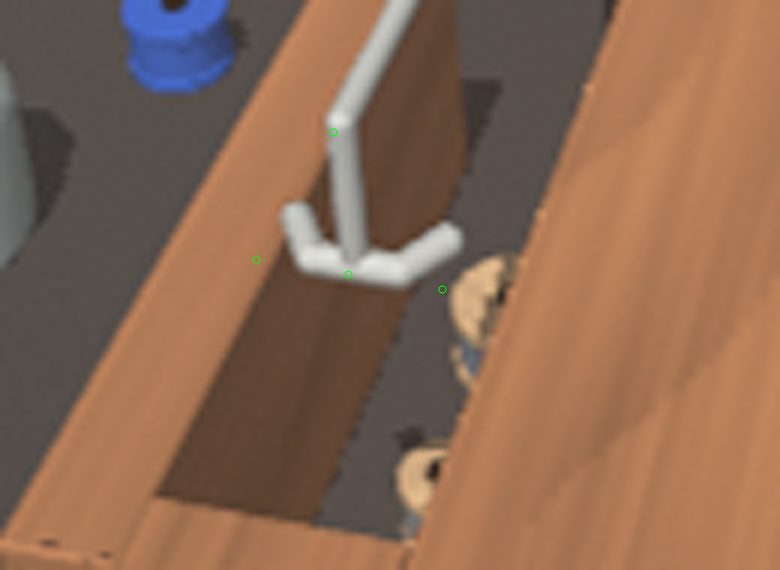

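Foot matches the prediction to 1–2 mm and is clear behind both spools. I'll lower it and pull.

```bash
python3 - <<'E'
from rod import *
move_l((*ch(-.065,.003),.05),vel=.12); move_l((*ch(-.065,.003),.0155),vel=.05); print(read_state()['wrist_force'])
for x in np.linspace(-.065,-.305,5)[1:]:
    move_l((*ch(x,.003),.0155),vel=.07); print(read_state()['wrist_force'].round(2))
c=snap('scene','s2'); c2=snap('side','side2')
for b in blobs(c,.021,.03,(.5,.75,-.25,.25),15): print(*b)
print(read_state()['clock'])
im=cv2.imread('pics/s2.png')[140:300,220:420];cv2.imwrite('pics/s2c.png',cv2.resize(im,None,fx=3.7,fy=3.7,interpolation=2))
E
```

```text
[ 0.71816444 -0.01306917 -2.0218013 ]
[ 0.97 -0.32 -0.97]
[-1.34  0.82 -1.58]
[ 0.53  0.43 -1.38]
[ 0.65 -0.27 -1.86]
36 [532.3 192.3] [56.  16.1] 12.2 circ 531.5 195.8 28.3 zmed 25.6 rgb [153.5 107.   60.5]
36 [531.6 109.9] [32.  13.1] 76.0 circ 536.4 108.7 16.0 zmed 25.2 rgb [248.5 220.  167. ]
85 [ 542.5 -157.9] [51.8 22.5] 86.7 circ 543.7 -158.0 27.4 zmed 27.2 rgb [172. 121.  68.]
68 [552. -90.] [18.1 45.4] 7.4 circ 558.7 -89.1 22.8 zmed 27.2 rgb [196.  162.5  96. ]
122 [564.  114.2] [53. 28.] 30.1 circ 563.0 114.1 28.6 zmed 24.5 rgb [216.5 188.  146.5]
22 [ 565.9 -123. ] [20.2  8. ] 59.6 circ 564.5 -122.3 10.1 zmed 24.6 rgb [73.5 76.5 80.5]
145 [ 601.9 -235. ] [35.5 35.5] 44.0 circ 601.6 -236.3 20.1 zmed 24.9 rgb [248. 217. 161.]
88 [650.1 212.9] [74.2  6.9] 82.0 circ 647.6 213.2 37.1 zmed 25.4 rgb [168. 117.  65.]
166 [664.4  67.8] [36.6 37.6] 38.0 circ 662.0 67.9 20.8 zmed 24.7 rgb [248. 217. 161.]
85 [671.5 -17. ] [23.9 24.3] 47.8 circ 671.3 -16.7 13.2 zmed 24.6 rgb [239. 208. 153.]
89 [ 671.9 -191.7] [24.7 25.3] 33.4 circ 673.0 -192.9 14.2 zmed 24.8 rgb [238. 208. 153.]
88 [ 675.2 -118.5] [24.5 26.6] 86.4 circ 675.9 -118.4 14.0 zmed 24.8 rgb [231.5 202.5 150.5]
187 [730.9 132.6] [34.6 36.3] 72.7 circ 730.2 133.2 20.0 zmed 24.8 rgb [ 49. 149. 250.]
224 [734.4  28.3] [53.2 31. ] 89.6 circ 743.8 28.2 26.9 zmed 23.1 rgb [255. 255. 254.]
24.5333
```

View pics/s2c.png

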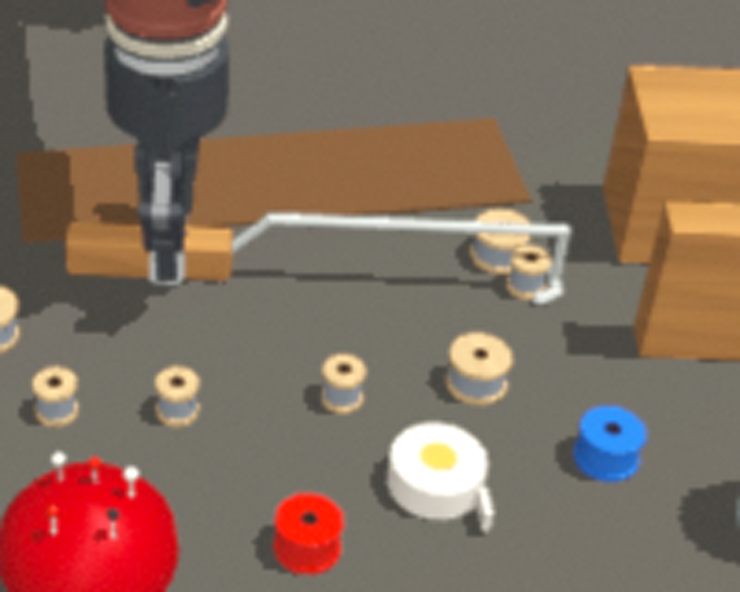

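Both spools are out, standing ahead of the mouth at about (500,240) and (530,270) in the crop. I'll return the rod and look again.

```bash
python3 - <<'E'
from rod import *
move_l((*ch(-.293,.003),.0155),vel=.06); move_l((*ch(-.293,.003),.10),vel=.12)
move_l((*G,.10),rot=[180,0,RY],vel=.2); move_l((*G,.04),vel=.15); move_l((*G,.0185),vel=.04)
print(read_state()['wrist_force']); move_l((*G,.0174),vel=.02); print(read_state()['wrist_force']); release(); move_l((*G,.13),vel=.25)
move_ptp((.58,-.09,.47),[180,0,90]); c=snap('wrist','w5')
for b in blobs(c,.02,.036,(.42,.78,-.35,.2)): print(*b)
P=cloud(c);m=(P[...,2]>.042)&(P[...,2]<.06)&(P[...,0]<.5)&(P[...,0]>.42)&(P[...,1]<.17)&(P[...,1]>-.1)
Q=P[m][:,:2]*1000;print('steel',cv2.minAreaRect(Q.astype(np.float32)))
print(read_state()['clock'])
E
```

```text
[ 0.70643349  0.21498687 -1.25684673]
[ 0.63718043  0.09222556 -1.47703044]
521 [727.8 132.7] [34.9 36.2] 88.1 circ 727.8 133.6 19.1 zmed 26.2 rgb [111. 201. 255.]
230 [573.9 119.3] [24.8 23.8] 89.3 circ 573.4 119.1 12.8 zmed 26.2 rgb [255.  249.  190.5]
487 [541.2 108. ] [36.7 35.2] 88.6 circ 540.9 108.3 18.8 zmed 26.1 rgb [255. 250. 198.]
474 [660.9  69.2] [37.5 36.2] 89.5 circ 660.9 68.8 19.2 zmed 26.3 rgb [255. 250. 196.]
950 [741.6  28.3] [55.5 54.6] 35.0 circ 741.4 29.0 28.5 zmed 24.2 rgb [255. 255. 255.]
183 [668.6 -16.6] [24.1 24.3] 48.9 circ 668.9 -16.3 12.6 zmed 25.9 rgb [255. 248. 187.]
151 [772.3 -50.6] [14.8 33.7] 0.6 circ 776.7 -50.5 16.9 zmed 26.1 rgb [255.  68.  63.]
834 [ 464.8 -152.8] [ 24.4 118.1] 1.9 circ 465.9 -153.0 59.3 zmed 32.3 rgb [251. 188. 111.]
160 [ 673.9 -117.7] [23.4 24.3] 4.6 circ 674.2 -117.8 12.7 zmed 25.7 rgb [255.  244.5 181.5]
330 [ 760.  -172.1] [94.8 39.4] 89.8 circ 779.1 -172.2 47.4 zmed 31.0 rgb [196.  28.  34.]
149 [ 670. -191.] [23.8 24.6] 45.0 circ 669.9 -191.4 12.8 zmed 25.8 rgb [255. 241. 177.]
297 [ 599.6 -233.5] [36.3 36.4] 0.1 circ 599.6 -233.4 19.1 zmed 25.8 rgb [255. 247. 189.]
51 [ 651.1 -291. ] [13.9 14.7] 1.1 circ 651.2 -291.1 8.0 zmed 23.6 rgb [252. 253. 251.]
steel ((458.5910949707031, 12.219230651855469), (8.200133323669434, 203.4563446044922), 2.432574510574341)
30.4583
```

View pics/w5.png

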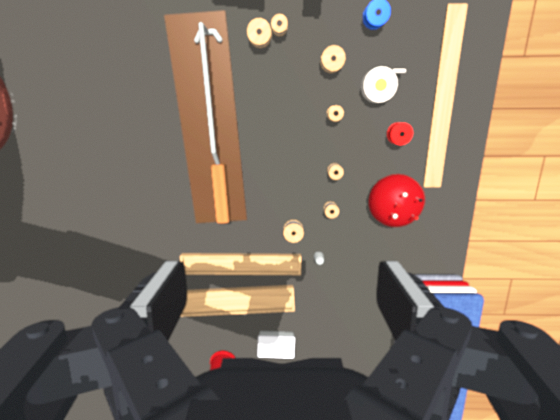

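Rod is back where it lay (steel axis within 1 mm) and all spools are standing. The gap spools are side by side at (541,108) and (574,119) mm. Now sorting begins.

```bash
cat >> h.py <<'E'
def check(x,y,hi=.03):
    best=None
    for b in blobs(camera('scene'),.021,hi,(.35,.78,-.45,.2),15):
        d=np.hypot(b[1][0]/1e3-.002-x,b[1][1]/1e3-y)
        if best is None or d<best[0]: best=(d,b[1])
    print('check',best); return best[0]<.008
def job(x,y,yaw,tray,off):
    c,a=((.4947,-.3081),-.3) if tray=='n' else ((.4818,-.3919),3.1)
    if not check(x,y): raise SystemExit('moved?')
    pick(x,y,yaw); r=np.radians(a)
    print(place(c[0]+off*np.cos(r),c[1]+off*np.sin(r),a,.0268)[2].round(1),read_state()['clock'])
E
python3 - <<'E'
from h import *
move_ptp((.45,-.25,.3),[180,0,0])
job(.5737,.1192,18.7,'n',.085)
move_ptp((.5,-.25,.34),[180,0,90]); c=snap('wrist','w6')
for b in blobs(c,.022,.036,(.35,.65,-.36,-.26)): print(*b)
for b in blobs(c,.007,.016,(.33,.65,-.34,-.27)): print(*b)
E
```

```text
check (np.float64(0.020052431274037594), array([556.8, 112.5]))moved?
```

The check merged the two touching spools into one blob, so nothing has moved. I'll skip it for this one.

```bash
sed -i 's/def job(x,y,yaw,tray,off):/def job(x,y,yaw,tray,off,chk=True):/; s/if not check(x,y)/if chk and not check(x,y)/' h.py
python3 - <<'E'
from h import *
job(.5737,.1192,18.7,'n',.085,False)
move_ptp((.5,-.25,.34),[180,0,90]); c=snap('wrist','w6')
for b in blobs(c,.022,.036,(.35,.65,-.36,-.26)): print(*b)
for b in blobs(c,.007,.016,(.33,.65,-.34,-.27)): print(*b)
cv2.imwrite('pics/w6c.png',cv2.resize(cv2.imread('pics/w6.png')[120:300,160:420],None,fx=3,fy=3,interpolation=2))
E
```

```text
width 22.9 F 58.6
0.1 39.5
40 [ 647.1 -293. ] [ 5.5 13.7] 1.0 circ 649.0 -293.0 6.9 zmed 24.1 rgb [248.  249.5 247. ]
248 [ 578.8 -307.9] [24.5 25.2] 27.0 circ 578.9 -307.9 12.9 zmed 29.8 rgb [254. 239. 177.]
32 [ 644.4 -291.2] [16.2  5.7] 70.9 circ 646.6 -291.9 8.1 zmed 11.4 rgb [163.  165.5 162.5]
1245 [ 494.7 -308.2] [ 40.9 240. ] 89.7 circ 494.5 -307.4 121.1 zmed 11.5 rgb [255. 235. 170.]
41 [ 575.1 -301.9] [24.5 10.1] 31.9 circ 577.6 -305.9 12.2 zmed 9.8 rgb [225. 180. 138.]
```

View pics/w6c.png

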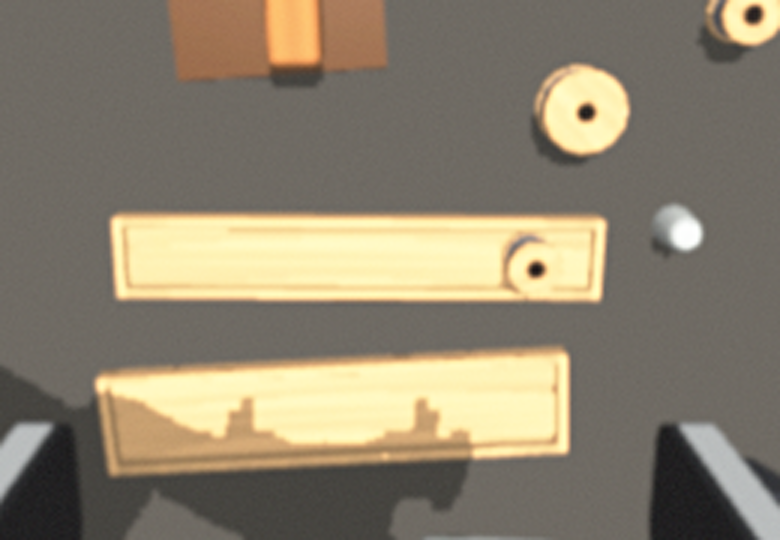

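The first small spool stands in the narrow tray at crop (535,265), with its top at 30 mm, so it's on the tray floor. I'll do the rest.

```bash
python3 - <<'E'
from h import *
job(.541,.108,0,'w',.075)
job(.6609,.069,0,'w',0)
job(.600,-.2345,0,'w',-.075)
job(.6688,-.0165,0,'n',.028)
job(.6742,-.118,0,'n',-.028)
job(.670,-.191,0,'n',-.085)
E
```

```text
check (np.float64(0.009563472172804137), array([552.5, 109.1]))moved?
```

```bash
python3 - <<'E'
from h import *
move_ptp((.58,0,.4),[180,0,90]); c=snap('wrist','w7')
for b in blobs(c,.02,.036,(.5,.72,-.27,.2)): print(*b[:8])
E
```

```text
115 [527.  191.2] [ 3.7 53.2] 87.6 circ 527.0 192.9 26.6
60 [628.2 179.9] [ 4.6 28.7] 74.1 circ 628.8 182.2 14.4
173 [714.2 133.5] [11.6 33.1] 0.1 circ 718.7 133.5 16.6
544 [549.4 110.6] [35.8 36.8] 89.3 circ 549.3 110.4 18.8
507 [661.   68.9] [36.6 36.1] 0.4 circ 661.0 68.9 18.9
74 [717.2  28.5] [ 5.6 32.1] 1.5 circ 719.2 28.6 16.1
206 [669.2 -15.9] [24.5 24.3] 1.5 circ 669.3 -16.2 12.9
177 [ 674. -117.] [23.8 25.2] 46.2 circ 673.8 -117.5 12.9
166 [ 669.5 -190.6] [24.4 25. ] 57.9 circ 670.0 -190.7 13.0
329 [ 598.8 -233.1] [35.6 36.2] 0.4 circ 598.7 -233.4 19.2
```

It was dragged slightly to (549.4,110.5) mm. Updating that position and continuing.

```bash
sed -i 's/best\[0\]<.008/best[0]<.010/' h.py; python3 - <<'E'
from h import *
job(.5494,.1105,0,'w',.075)
job(.6609,.069,0,'w',0)
job(.600,-.2345,0,'w',-.075)
job(.6688,-.0165,0,'n',.028)
job(.6742,-.118,0,'n',-.028)
job(.670,-.191,0,'n',-.085)
E
```

```text
check (np.float64(0.002126029162546894), array([552.8, 108.9]))
width 34.6 F 59.3
5.0 50.1
check (np.float64(0.0019416487838947575), array([664. ,  67.4]))
width 34.8 F 59.5
4.6 58.2417
check (np.float64(0.0010295630140986836), array([ 601.5, -235.4]))
width 34.4 F 59.4
5.9 64.675
check (np.float64(0.0010630145812734863), array([671.5, -17.3]))
width 22.7 F 58.6
5.1 72.3917
check (np.float64(0.00022360679774996055), array([ 676.4, -118.1]))
width 22.5 F 58.6
3.6 79.2333
check (np.float64(0.0014999999999999237), array([ 672.9, -192.2]))
width 22.4 F 58.6
4.9 86.0583
```

```bash
python3 - <<'E'
from h import *
move_ptp((.5,-.2,.42),[180,0,90]); c=snap('wrist','w8')
for b in blobs(c,.022,.036,(.35,.67,-.53,-.1)): print(*b[:3],*b[5:10])
snap('scene','s9'); print(read_state()['clock'])
cv2.imwrite('pics/end.png',cv2.resize(np.hstack([cv2.imread('pics/w8.png'),cv2.imread('pics/s9.png')]),(800,300),interpolation=3))
E
```

```text
1098 [ 464.5 -156.2] [ 24.1 112. ] 465.0 -156.5 56.3 zmed 32.6
57 [ 650.  -292.8] [13.7 13.4] 650.2 -292.9 7.5 zmed 24.4
174 [ 409.8 -305.7] [24.3 24.3] 409.7 -306.4 12.9 zmed 29.4
170 [ 466.4 -306. ] [24.4 24.4] 466.3 -306.6 12.9 zmed 29.5
174 [ 521.9 -306.8] [24.  24.3] 522.6 -307.1 12.9 zmed 29.7
175 [ 578.9 -307.9] [24.9 24.6] 579.0 -307.9 13.0 zmed 29.7
337 [ 555.7 -386. ] [36.8 36.5] 555.0 -386.6 19.3 zmed 29.6
336 [ 481.7 -390.2] [35.7 37.7] 480.9 -390.5 19.2 zmed 29.6
333 [ 405.5 -394.1] [36.6 36.5] 405.4 -394.2 18.9 zmed 29.4
791 [ 564.1 -494.8] [52.4 75.8] 563.8 -493.9 44.0 zmed 23.1
80 [ 446.1 -527. ] [30.9  5.9] 446.1 -529.9 15.5 zmed 29.0
87.3833
```

View pics/end.png

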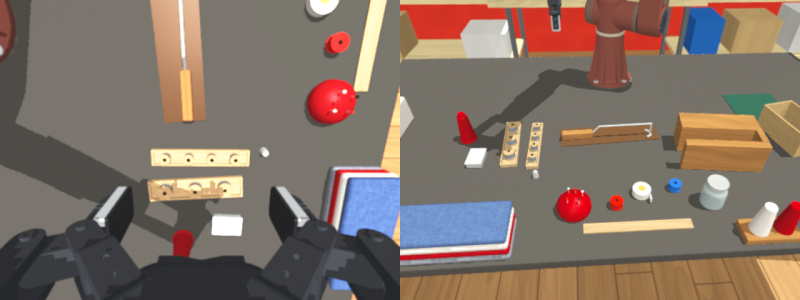

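All seven spools stand on the tray floors (tops at 30 mm), four in the narrow tray and three in the wide one. The rod is on its mat, the chest gap is empty, and the bystanders haven't moved.

```bash
python3 -c "
from cell import *
print(close_job())"
```

```text
the job is handed in; nothing more can be done
None
```

I handed the job in at about 87 s: both gap spools were drawn out with the rod, the rod is back on its mat as it lay, and all seven spools stand in their matching trays; one loose spool blocking the rod was first set aside by hand, and picking up the small gap spool nudged the large one about 9 mm.

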